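Load a salvaged drive into the wiping dock

TASK

The drive dock's tray is standing half shut on its first catch. Press the release key on top of the dock so that the tray pops out, lay the loose drive flat in the tray's pocket, and then push the tray in past its first click until it clicks a second time and stays fully home with the drive inside. Be gentle with the dock and the drive (push no harder than 20 N and do not drop the drive), and leave the other things lying where they are.

Things in the scene. Friction and masses are not known exactly. Their poses are not given: they have to be found in the camera images.
- dock: White box, the drive dock, 230 long (x) x 170 wide (y) x 78 mm high, fixed. Origin: centre of its underside; its x runs from front (x = -115 mm, facing the robot) to back. Front: open slot, 18 to 54 mm above the bench, with the tray in it. The slot's top edge is only 9 mm above a drive lying flat in the tray.
- tray (a joint): Tray travel (m): 0 = on the first catch (start), 0.078 = fully out to dock -x, negative = further in. A damped spring pushes it out with 3 to 4 N (0.5 s). Each catch raises the push to about 9 N, then clicks; let go, the tray slides out to the last catch passed. The second clicks between -0.0115 and -0.0275, each time elsewhere and not visible; a solid stop follows 2.5 mm deeper.
- tray_pocket (a point): Centre of the pocket floor, 30 mm above the bench; axes as the dock's; moves with the tray (dock x = -0.0985 at tray 0). Pocket 85 (x) x 61 mm (y) for the drive, long side along x, either way round. Rim 6 mm high, at the corners only: the middle 50 mm of both long sides is open for fingers, over the tray floor (116 mm wide).
- tray_front (a point): Centre of the outer (robot-side) face of the tray's front plate, 57.5 mm before the pocket centre; moves with the tray. The plate is 130 wide, 34 high (17 to 51 mm above the bench), 8 mm thick; at tray 0 its face is 41 mm before the case front, fully home 13 to 30 mm. Push here towards the dock's +x.
- key (a joint): Travel of the sprung release key (m): 0 = up, 0.010 = fully down. It goes straight down, taking 3 N at first and 6 N at the bottom stop; the tray is freed by 0.0045. It springs back, and dips by itself as each catch of the tray passes it.
- key_top (a point): Centre of the top of the release key, a plain grey rectangular cap 30 (x) x 36 mm (y), on the dock's roof near the front and to the dock's +y side; its top stands 92 mm above the bench, 14 mm proud of the roof.
- drive: The loose drive: flat aluminium slab with a paper label, 80 long (x) x 56 wide (y) x 15 mm thick, about 0.12 kg, lying flat on the bench. Origin: centre of its underside; z up.
- adapter: Bystander: black power adapter brick, 110 (x) x 48 (y) x 32 mm, on the bench. Origin: centre of its underside. Leave alone.
- heatsink: Bystander: finned aluminium heat sink, 66 x 66 x 38 mm. Origin: centre of its underside. Leave alone.
- fan: Bystander: square black case fan lying flat, 80 x 80 x 25 mm. Origin: centre of its underside. Leave alone.
There are look-alikes about, which are no part of the job. Of the things that look like the drive, the middle-sized one is meant.

How it is judged (in metres and radians):
On the way, in this order (a step that is already met when the one before it is completed fails the run):
1. the key has been pressed and the tray has popped out (value of joint tray above 0.072 m), for 0.2 s.
2. the drive lies flat in the pocket of the open tray, let go (value of joint tray above 0.07 m and x of drive in the frame of tray_pocket between -0.006 and 0.006 m and y of drive in the frame of tray_pocket between -0.006 and 0.006 m and z of drive in the frame of tray_pocket between -0.004 and 0.004 m and contact force between the fingers and drive below 0.05 N and linear speed of drive below 0.02 m/s), for 0.2 s.
3. the tray is fully home, on its second catch (value of joint tray below -0.0095 m), for 0.1 s.
At the end, for the whole second after the job is handed in: The tray stays latched by itself on its second catch (more than 9.5 mm further in than at the start), the key is up again (within 2 mm), and the drive lies flat and at rest in the pocket (its origin within 6 mm of the pocket centre in x and y, 4 mm in height) (value of joint tray below -0.0095 m and value of joint key below 0.002 m and x of drive in the frame of tray_pocket between -0.006 and 0.006 m and y of drive in the frame of tray_pocket between -0.006 and 0.006 m and z of drive in the frame of tray_pocket between -0.004 and 0.004 m and angle between drive's own z axis and vertical below 0.1 rad and linear speed of drive below 0.02 m/s); the robot touches nothing.
It fails at once if the tray or case was pushed harder than 20 N, or the key harder than 30 N ((contact force between the fingers and dock above 20 N and value of joint key below 0.001 m) or contact force between any of the fingers, the arm and dock above 30 N).
It fails at once if the drive was dropped (moving faster than 0.45 m/s out of the fingers) or pressed on the dock with over 45 N ((linear speed of drive above 0.45 m/s and contact force between the fingers and drive below 0.05 N) or contact force between drive and dock above 45 N).
It fails at once if a bystander was moved more than 20 mm (distance of any of adapter, heatsink, fan from where it was at the start of the episode above 0.02 m).
It also fails if it takes over 72 s, if anything falls off the work surface, if the arm or the gripper's body presses on something with over 40 N, if the wrist force passes 120 N, or if a joint passes its speed limit or range.

ROBOT

A 6-joint arm with a two-finger parallel gripper is mounted at the origin on the work surface. World frame = base frame: x ahead of the robot, y to its left, z up, the work surface at z = 0. Lengths are in mm, angles in rad, forces in N, time in s.
With the tool pointing down it reaches from about 350 to 975 mm from the base axis. Payload 7.1 kg.
Tool frame: the origin (TCP) lies midway between the tips of the shut fingers; the grasp point (between the pads) lies 19 mm behind it; z points along the fingers, y is the line along which they close (so a half turn about z gives the same grasp; the last joint's range is limited). The gripper opens to 88 mm and grips with 3 to 60 N. Pads are 20 mm wide; open, the fingers measure 115 mm over their backs; the gripper's body (75 mm by 178 mm) begins 61 mm behind the grasp point.
Start: joints at [-1.284, 0.423, 1.63, -0, 1.089, -0.019], TCP at [188.178, -595.981, 222.675] pointing down, gripper open.
Joint ranges: [-3, 3], [-0.9, 2.11], [0.09, 2.58], [-1.31, 4.45], [0.11, 2.69], [-2.54, 2.54]. Speed limits (rad/s): [2.39, 2.39, 3.01, 3.14, 3.14, 3.14].

INTERFACE

Orientations are given as [roll, pitch, yaw] about the fixed x, y, z axes, in that order (R = Rz(yaw) Ry(pitch) Rx(roll)).
In Python, from workcell import manip, camera, job_done, sensors gives the robot as it stands. Calls block until the motion is done:
- manip.move_pose(position, orientation): joint-space move of the TCP to a pose.
- manip.move_l(position, orientation=None, velocity=150, guard=None): straight line of the TCP; orientation=None keeps the orientation; velocity is the mean speed in mm/s. With guard (N) it stops when the force on the tool has changed by that much, and returns True; else False.
- manip.movej(angles): joint-space move.
- manip.grip(opening, squeeze=None): opening from 0.0 (shut) to 1.0 (fully open); squeeze is the grip in N (None keeps the last); returns when the fingers have stopped.
- manip.dwell(seconds).
- manip.solve_ik(position, orientation): joint angles nearest the present ones, or None.
- camera(name): name is "side" or "top" or "wrist"; returns a dict with "img" (480x640x3 uint8, red, green, blue), "range_z" (480x640 float32, mm along the optical axis (not along the pixel's ray), 0 where there is no reading), "mtx" (3x3 intrinsics, pixels), "world_from_camera" (4x4, takes a point from camera to world coordinates). Camera axes: x right, y up, looking along -z (the intrinsics and any distortion apply to the point x, -y, -z); pixel columns grow to the right and rows downward; lengths in mm; the calibration is good to about 2 mm. A picture is of the moment at which its call begins.
A pose or a line that the arm cannot do raises manip.PlanningError and nothing moves.
- job_done(): hands the job in; it is judged then, once.
Readings, each from a call of its own:
- sensors.current_time(): time.
- sensors.current_joints(): joint angles.
- sensors.current_dq(): joint speeds.
- sensors.current_effort(): joint torques, N m.
- sensors.current_eef_pos(): TCP position.
- sensors.current_orientation(): TCP orientation.
- sensors.current_contact_force(): force on the tool from outside, world axes, zero at the start.
- sensors.current_moment(): the same for the moment, N m.
- sensors.current_width(): opening from 0.0 (shut) to 1.0 (fully open).
- sensors.current_grip_force(): force on a finger pad.
Only numpy, scipy, OpenCV 4.12 (cv2) and the standard library are available. Lean on these libraries where they do the work, as an engineer would, in place of code of your own. Each camera call takes 0.05 s, during which the arm holds its last target. There are 200 camera calls.

## Working session

There is one attempt and no reset: what is moved stays moved. The work goes in short steps, each a Python script; the robot and the scene stay as the last script left them, time stands still between calls to the robot, and variables do not carry over. Pictures are saved under pics/ and viewed, at most 10 in all, crops included, and the job is handed in when it is done.

```bash
mkdir -p pics
cat > h.py <<'E'
import numpy as np, cv2
from workcell import manip, camera, job_done, sensors
def snap(n,f):
    c=camera(n); np.savez(f'pics/{f}.npz',**{k:c[k] for k in('img','range_z','mtx','world_from_camera')})
    cv2.imwrite(f'pics/{f}.png',c['img'][:,:,::-1]); return c
def load(f): return dict(np.load(f'pics/{f}.npz'))
def ray(c,u,v):
    K=c['mtx'];T=c['world_from_camera']
    d=np.array([(u-K[0,2])/K[0,0],-(v-K[1,2])/K[1,1],-1.0])
    return T[:3,3],T[:3,:3]@d
def at_z(c,u,v,z):
    o,d=ray(c,u,v); return o+d*(z-o[2])/d[2]
def at_r(c,u,v):
    r=c['range_z'][int(round(v)),int(round(u))]; o,d=ray(c,u,v); return o+d*r
E
python3 - <<'E'
from h import *
t=snap('top','top0'); s=snap('side','side0')
for c in (t,s): print(c['mtx'].round(1).tolist(), c['world_from_camera'].round(3).tolist(), [k for k in c], c['range_z'].min(), c['range_z'].max())
print(sensors.current_time(),sensors.current_orientation())
E
```

```text
[[557.2, 0.0, 321.3], [0.0, 557.2, 243.4], [0.0, 0.0, 1.0]] [[0.043, 0.979, -0.2, 312.861], [-0.999, 0.042, -0.013, -0.267], [-0.004, 0.2, 0.98, 1144.342], [0.0, 0.0, 0.0, 1.0]] ['img', 'range_z', 'mtx', 'world_from_camera'] 0.0 2145.336
[[435.2, 0.0, 318.9], [0.0, 435.2, 239.4], [0.0, 0.0, 1.0]] [[-0.984, 0.103, -0.143, 402.819], [-0.176, -0.559, 0.81, 834.323], [0.003, 0.822, 0.569, 650.734], [0.0, 0.0, 0.0, 1.0]] ['img', 'range_z', 'mtx', 'world_from_camera'] 0.0 3272.098
0.1 [-3.14021603e+00 -2.70125566e-05  3.05790587e-01]
```

View pics/top0.png

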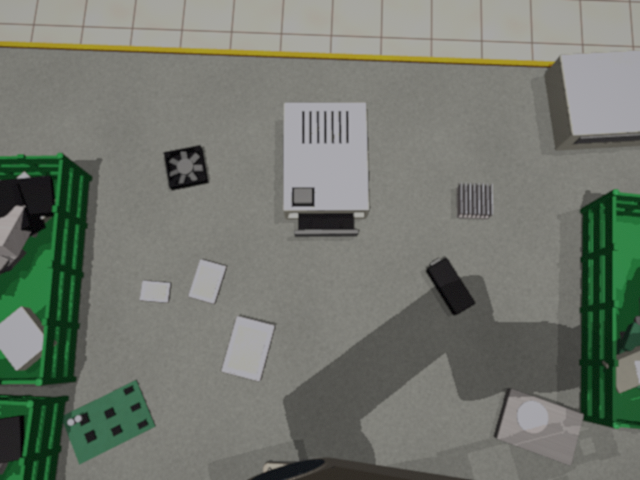

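View pics/side0.png

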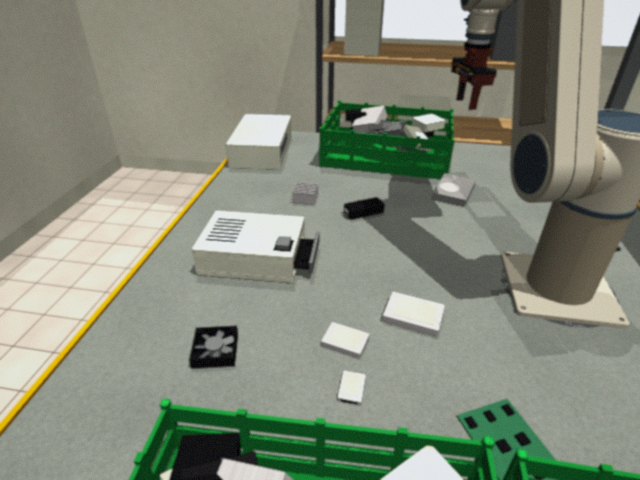

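Top picture: the dock is at about (326,160), with its key at (303,196) and the tray front at (326,233). There are four drive look-alikes: small (155,291), middle (208,281), large (249,348), and a big grey one (539,425). The one at (208,281) measures about 40x27 px, or roughly 80x56 mm, so it fits. I'll measure it and confirm in a crop.

Run:
```python
from h import *
t=load('top0'); s=load('side0')
def cloud(c):
    K=c['mtx'];T=c['world_from_camera'];r=c['range_z'];v,u=np.mgrid[:480,:640]
    p=np.stack([(u-K[0,2])/K[0,0]*r,-(v-K[1,2])/K[1,1]*r,-r],-1); return p@T[:3,:3].T+T[:3,3]
P=cloud(t);S=cloud(s)
def med(P,u,v,w=3): return np.median(P[v-w:v+w+1,u-w:u+w+1].reshape(-1,3),0).round(1)
print('bench near',med(P,250,300),'drive',med(P,208,281),'small',med(P,155,291),'large',med(P,249,348),'key',med(P,303,196),'roof',med(P,340,180),'traypit',med(P,326,221,1))
print('side: bench',med(S,300,310),'drive',med(S,345,339),'key',med(S,284,243,2),'roof',med(S,265,235))
# bright blobs: rect fit on image, in world at top height
g=cv2.resize(t['img'],None,fx=4,fy=4,interpolation=cv2.INTER_CUBIC)
gray=g.min(2); m=(gray>165).astype(np.uint8)
for n,(u,v),z in(('small',(155,291),15),('mid',(208,281),15),('large',(249,348),15),('roof',(340,180),78)):
    _,lab=cv2.connectedComponents(m); l=lab[int(v*4),int(u*4)]
    if not l: print(n,'dark',gray[v*4,u*4]);continue
    ys,xs=np.nonzero(lab==l)
    h=cv2.convexHull(np.stack([xs,ys],1).astype(np.float32))[:,0]
    W=np.array([at_z(t,(x+.5)/4-.5,(y+.5)/4-.5,z)[:2] for x,y in h],np.float32)
    (c,sz,a)=cv2.minAreaRect(W); print(n,np.round(c,1),np.round(sz,1),a, len(xs))
cv2.imwrite('pics/c1.png',cv2.resize(np.vstack([t['img'][240:320,120:280],t['img'][180:245,246:406]]),None,fx=4,fy=4,interpolation=cv2.INTER_CUBIC)[:,:,::-1])
```

```text
bench near [421.5 156.3  -1. ] drive [454.9 242.9  14.6] small [430.5 350.2  10.3] large [324.5 148.7  20.6] key [620.9  53.8  91.3] roof [661.5 -17.8  77.8] traypit [587.4   7.   28.1]
side: bench [ 5.596e+02  1.742e+02 -2.000e-01] drive [453.3 252.6  15.3] key [617.7  66.3  91.7] roof [674.7  23.7  78.1]
small [430.1 349.8] [52.5 35.4] 87.53072357177734 5327
mid [455.6 245.8] [50.9 74.8] 76.70230102539062 11188
large [324.8 152.4] [ 73.9 108.2] 78.27392578125 23400
roof [713.1  14.4] [225.2 165.1] 2.972337484359741 109302
```

View pics/c1.png

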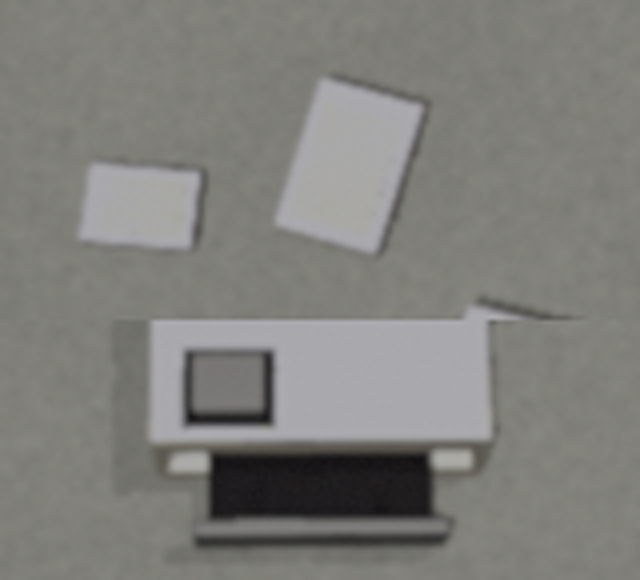

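Side view and crop agree: the middle slab at (208,281) stands 15 mm high and measures about 80x56, so it is the drive. The small one is 10 mm high, the large one 20 mm. The key's top is at 91 to 92 mm in both views. I'll press the key, then look at the tray from the wrist camera.

Run:
```python
from h import *
t=load('top0')
cr=lambda x,y:(246+x/4-.375,180+(y-320)/4-.375)
C=[at_z(t,*cr(x,y),92)[:2].round(1) for x,y in((190,352),(270,352),(270,414),(190,414))]
k=np.mean(C,0); print(C,k)
yaw=np.pi+0.05
manip.move_pose([k[0],k[1],180],[np.pi,0,yaw]); manip.grip(0.0,20)
print(sensors.current_time(), sensors.current_joints())
manip.move_l([k[0],k[1],100],velocity=120)
print('g',manip.move_l([k[0],k[1],84.8],velocity=25,guard=12), sensors.current_contact_force(), sensors.current_eef_pos())
manip.dwell(0.8)
manip.move_l([k[0],k[1],130],velocity=150)
snap('top','top1'); print(sensors.current_time())
R=np.array([np.cos(.05),np.sin(.05)])
p=np.array([713.1,14.4])-R*176.5; print(p)
manip.grip(1.0)
manip.move_pose([p[0]-60,p[1],280],[np.pi,0,yaw]); c=snap('wrist','w1'); print(c['world_from_camera'].round(2).tolist(),c['mtx'].round(1).tolist(),sensors.current_eef_pos(),sensors.current_time())
```

```text
[array([637.1,  74.1]), array([638.8,  34.7]), array([607.2,  33.3]), array([605.6,  72.4])] [622.175  53.625]
4.2 [ 6.69329886e-02  4.71437802e-01  1.66257755e+00  2.15767900e-05
  1.00758957e+00 -1.55387267e+00]
g False [1.20212566 0.44621077 5.12797069] [622.66125189  53.6691445   85.15904267]
7.075
[536.82057904   5.57867662]
[[-0.05, -0.96, -0.28, 400.56], [1.0, -0.05, -0.01, 1.96], [-0.0, -0.28, 0.96, 442.22], [0.0, 0.0, 0.0, 1.0]] [[366.4, 0.0, 319.6], [0.0, 366.4, 237.5], [0.0, 0.0, 1.0]] [477.39008222   5.74639011 279.23110786] 9.3667
```

View pics/w1.png

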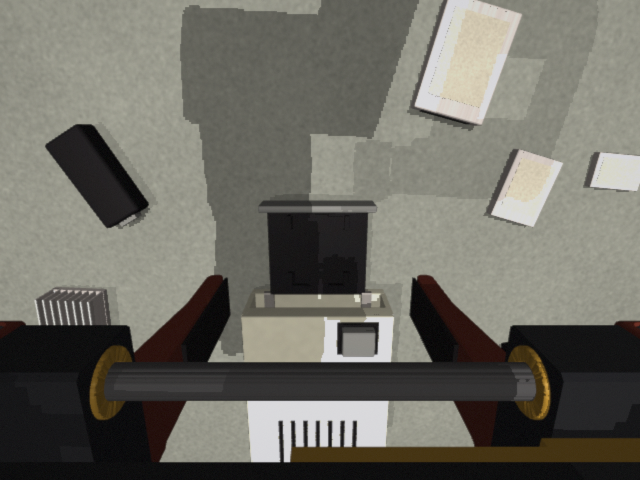

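The wrist picture shows the tray popped out: pocket at about (318,253), front plate at (318,207), drive at (527,187). Next I'll take two close wrist views of the pocket and two of the drive.

Run:
```python
from h import *
def go(n,x,y,z,yaw):
    manip.move_pose([x,y,z],[np.pi,0,yaw]); manip.dwell(0.25); return snap('wrist',n)
def view(n,tgt,z,yaw,off):
    d=np.array([np.cos(yaw),np.sin(yaw)]) # image-up direction ; tool x
    p=np.array(tgt)+d*0+d*off[0]+np.array([-d[1],d[0]])*off[1]
    return go(n,p[0],p[1],z,yaw)
cs=[]
# yaw~pi: d points to -x; place tcp ~18mm toward robot
for n,o in(('pA',(15,15)),('pB',(15,-20))): cs.append((n,view(n,(536.8,5.6),140,np.pi+.05,o),(536.8,5.6,30)))
for n,o in(('dA',(15,15)),('dB',(15,-20))): cs.append((n,view(n,(455.3,244.5),125,np.pi-.232,o),(455.3,244.5,15)))
tiles=[]
for n,c,w in cs:
    T=c['world_from_camera'];q=T[:3,:3].T@(np.array(w)-T[:3,3]);K=c['mtx']
    u,v=int(K[0,0]*q[0]/-q[2]+K[0,2]),int(K[1,1]*-q[1]/-q[2]+K[1,2])
    i=c['img'][v-60:v+60,u-80:u+80].astype(float)
    if n[0]=='p': i=255*(np.clip(i/90,0,1))**.6
    tiles.append(cv2.resize(i.clip(0,255).astype(np.uint8),(400,300),interpolation=cv2.INTER_CUBIC)); print(n,'origin',u-80,v-60,'range pt',at_r(c,u,v).round(1))
cv2.imwrite('pics/c2.png',np.vstack([np.hstack(tiles[:2]),np.hstack(tiles[2:])])[:,:,::-1]); print(sensors.current_time())
```

```text
pA origin 258 190 range pt [536.5   5.   30.5]
pB origin 215 192 range pt [536.6   5.6  30.1]
dA origin 259 191 range pt [454.7 244.   15.8]
dB origin 215 192 range pt [454.4 244.6  16. ]
12.6417
```

View pics/c2.png

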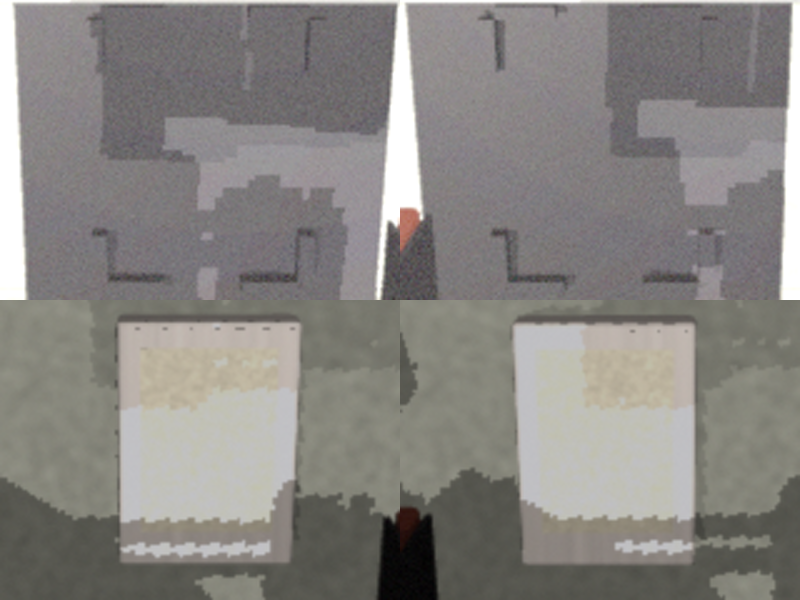

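The crop shows the pocket floor between its corner rims (pA floor corners near (115,273) and (297,273)). It also shows the drive's top corners (dA: (118,322), (301,322), (291,562), (120,562)). I'll triangulate these.

Run:
```python
from h import *
O=dict(pA=(258,190),pB=(215,192),dA=(259,191),dB=(215,192)); off=dict(pA=(0,0),pB=(400,0),dA=(0,300),dB=(400,300))
C={n:load(n) for n in O}
def im(n,x,y): return O[n][0]+(x-off[n][0]+.5)/2.5-.5, O[n][1]+(y-off[n][1]+.5)/2.5-.5
def Z(n,x,y,z): return at_z(C[n],*im(n,x,y),z)
def tri(a,b):
    A=[];B=[]
    for n,x,y in(a,b):
        o,d=ray(C[n],*im(n,x,y)); d=d/np.linalg.norm(d); M=np.eye(3)-np.outer(d,d); A.append(M);B.append(M@o)
    return np.linalg.lstsq(np.vstack(A),np.hstack(B),rcond=None)[0].round(1)
D={'dA':[(118,322),(301,322),(291,562),(120,562)],'dB':[(513,324),(694,324),(694,563),(523,563)]}
for i in range(4): print('drive tri',tri(('dA',*D['dA'][i]),('dB',*D['dB'][i])))
for n in D:
    q=np.array([Z(n,*p,15)[:2] for p in D[n]],np.float32); r=cv2.minAreaRect(q); l=q[0]+q[1]-q[2]-q[3]
    print(n,q.mean(0),r, 'long dir', np.degrees(np.arctan2(-l[1],-l[0])),'wid',np.linalg.norm(q[0]-q[1]),np.linalg.norm(q[3]-q[2]),'len',np.linalg.norm(l)/2)
F={'pA':[(115,273),(297,273)],'pB':[(516,273),(697,273)]}
for n in F:
    q=[Z(n,*p,30)[:2] for p in F[n]]; e=q[0]-q[1]; print(n,'floor back edge',np.round(q,1),np.linalg.norm(e).round(1),'yaw',np.degrees(np.arctan2(-e[0],e[1])).round(2))
for i in range(2): print('floor tri',tri(('pA',*F['pA'][i]),('pB',*F['pB'][i])))
# side-rim tops z36 : ends at x=+25 ; upper-side rims end at x=-25
for n,P in {'pA':[(100,70),(310,70),(108,234),(300,234)],'pB':[(499,70),(709,70),(507,234),(700,234)]}.items():
    print(n,'z36',[Z(n,*p,36)[:2].round(1).tolist() for p in P])
for n,P in {'pA':[(14,4),(398,4)],'pB':[(407,4),(791,4)]}.items(): print(n,'tray floor edge at plate z30/51',[Z(n,*p,z)[:2].round(1).tolist() for p in P for z in(30,51)])
# plate top face from top1 & pA full images
cv2.imwrite('pics/c3.png',cv2.resize(np.vstack([C['pA']['img'][160:250,230:430],C['pB']['img'][160:200,190:390]]),None,fx=4,fy=4,interpolation=cv2.INTER_CUBIC)[:,:,::-1])
```

```text
drive tri [409.7 228.5  13.5]
drive tri [421.6 281.9  17.8]
drive tri [499.5 264.3  13.8]
drive tri [486.5 210.   14.1]
dA [454.1496  246.32878] ((454.1548767089844, 246.36126708984375), (55.59549331665039, 78.91710662841797), 76.58856964111328) long dir -13.363735 wid 55.06534 55.595486 len 78.91235
dB [454.25824 246.3275 ] ((454.2727966308594, 246.4095916748047), (55.626827239990234, 78.7281265258789), 76.6689682006836) long dir -13.209844 wid 54.51725 55.626827 len 78.71871
pA floor back edge [[580.2 -20.4]
 [577.2  39.3]] 59.7 yaw -177.14
pB floor back edge [[580.1 -20.8]
 [577.2  38.2]] 59.1 yaw -177.19
floor tri [578.4 -20.3  33.6]
floor tri [573.4  37.7  37.9]
pA z36 [[510.7, -27.2], [507.5, 35.7], [563.9, -23.0], [560.8, 37.8]]
pB z36 [[510.6, -25.3], [507.6, 37.5], [563.7, -22.8], [560.8, 38.0]]
pA tray floor edge at plate z30/51 [[493.0, -54.0], [489.5, -50.9], [487.3, 61.3], [484.2, 55.5]]
pB tray floor edge at plate z30/51 [[493.1, -53.8], [489.4, -48.1], [487.5, 61.1], [484.2, 58.0]]
```

View pics/c3.png

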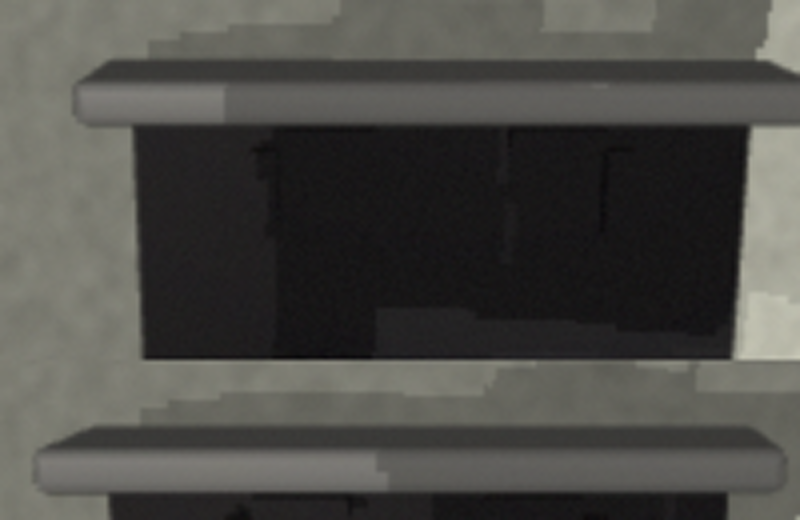

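Pocket centre is about (536.2, 6.2) at yaw 2.85°. Drive centre is about (454.2, 246.3) at yaw -13.3°. I'll grasp the drive, lower it into the pocket with a guard, and look before letting go.

Run:
```python
from h import *
yd=np.pi-0.232; yp=np.pi+0.0497
manip.grip(1.0)
manip.move_pose([454.2,246.3,70],[np.pi,0,yd])
print('dn',manip.move_l([454.2,246.3,3.5],velocity=60,guard=8),sensors.current_eef_pos())
manip.grip(0.3,15); print('w',sensors.current_width()*88,sensors.current_grip_force())
manip.move_l([454.2,246.3,25],velocity=50); manip.move_l([454.2,246.3,110],velocity=120)
print('w',sensors.current_width()*88,sensors.current_grip_force())
manip.move_pose([536.2,6.2,110],[np.pi,0,yp])
manip.move_l([536.2,6.2,44],velocity=60); manip.dwell(.2)
print('hov',sensors.current_eef_pos(),sensors.current_contact_force(),sensors.current_time())
c=snap('wrist','h1'); s=snap('side','h1s')
a=cv2.resize(np.clip(c['img'][200:380,200:440].astype(float)*1.8,0,255).astype(np.uint8),(800,600)[:2]) if 0 else cv2.resize(np.clip(c['img'][190:370,200:440].astype(float)*1.8,0,255).astype(np.uint8),(480,360))
b=cv2.resize(s['img'][215:305,270:350],(320,360),interpolation=cv2.INTER_CUBIC)
cv2.imwrite('pics/c4.png',np.hstack([a,b])[:,:,::-1])
```

```text
dn False [454.47438719 246.41800965   3.812343  ]
w 56.25191967458254 15.000213235616684
w 56.357920883021876 14.999824315309525
hov [536.41714058   6.20813135  44.31724698] [ 0.06568017  0.56040529 -1.70650658] 18.95
```

View pics/c4.png

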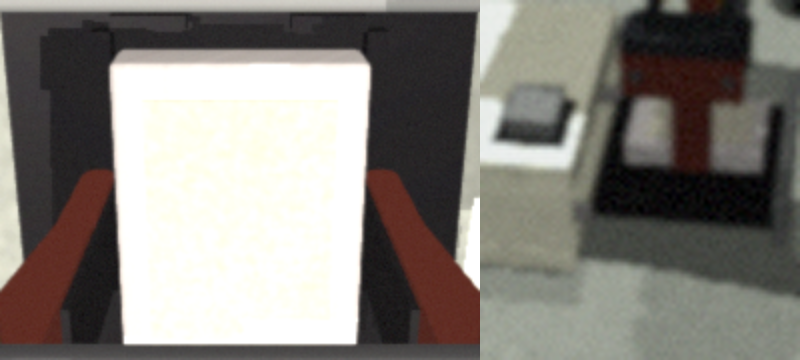

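The hover picture shows the drive (front edge 112–368) centred between the corner rims (left ≈112, right ≈368). I'll lower it with the guard, then check.

Run:
```python
from h import *
print('g',manip.move_l([536.2,6.2,31.5],velocity=20,guard=3),sensors.current_eef_pos(),sensors.current_contact_force(),sensors.current_time())
manip.grip(0.80) if sensors.current_eef_pos()[2]<36 else print('HIGH')
manip.dwell(.2)
print(sensors.current_width(),sensors.current_contact_force())
if sensors.current_width()>.75:
    p=sensors.current_eef_pos(); manip.move_l([p[0],p[1],140],velocity=80)
    d=-np.array([np.cos(.0497),np.sin(.0497)])
    q=np.array([536.2,6.2])+15*d; manip.move_l([q[0],q[1],140],velocity=80); manip.dwell(.2)
    c=snap('wrist','pl'); 
    cv2.imwrite('pics/c5.png',cv2.resize(np.clip(255*(c['img'][170:320,220:420]/180.)**.6,0,255).astype(np.uint8),(800,600),interpolation=cv2.INTER_CUBIC)[:,:,::-1])
print(sensors.current_time())
```

```text
g True [536.11743516   6.19956602  33.38963277] [-0.72037639  0.02751673  3.36445777] 19.575
0.7969382749414903 [ 0.58023198 -0.91408942  0.61182563]
22.2917
```

View pics/c5.png

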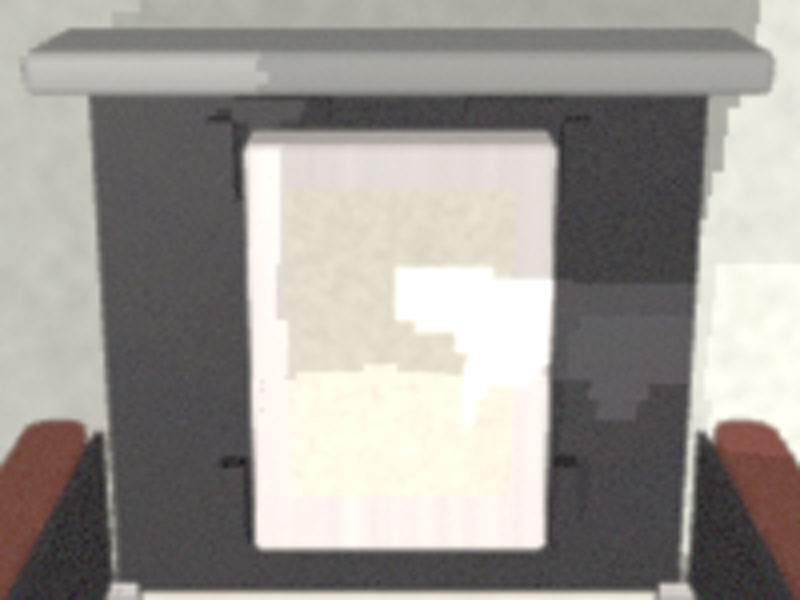

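The drive lies flat in the pocket: it spans 245–555 across the tray (edges 93–705), so it is centred, and the floor was felt at the right height. Next is the push with shut fingers, in small force-watched steps.

Run:
```python
from h import *
e=np.array([np.cos(.0497),np.sin(.0497)]); f0=np.array([536.2,6.2])-57.5*e; z=30
P=lambda s:[*(f0+e*(s-10)),z]   # s: finger front relative to plate face, tray out
F=lambda b:-(sensors.current_contact_force()[:2]@e)-b
a=f0-e*40
manip.move_l([*a,140],velocity=150); manip.grip(0.0,20); manip.move_l([*a,z],velocity=120); manip.dwell(.2)
b=F(0); print('bias',b,sensors.current_time())
print('contact',manip.move_l(P(8),velocity=20,guard=2.5)); s0=(np.array(sensors.current_eef_pos()[:2])-f0)@e+10; print(s0,F(b))
print(manip.move_l(P(s0+68),velocity=45,guard=11),F(b),sensors.current_time())
pk=0;d=68.;log=[]
while d<110:
    d+=1; g=manip.move_l(P(s0+d),velocity=12,guard=7); f=F(b); log.append((d,round(f,1),g))
    if d>86: pk=max(pk,f)
    if f>14 or g or (pk>7 and f<pk-2.5): break
print(log); print(sensors.current_time(), sensors.current_eef_pos())
```

```text
bias 0.31899358955608126 25.3833
contact True
-1.496190185463556 2.5116557316774357
False 5.982312283650564 28.3833
[(69.0, np.float64(6.3), False), (70.0, np.float64(6.7), False), (71.0, np.float64(7.8), False), (72.0, np.float64(7.8), False), (73.0, np.float64(3.2), False), (74.0, np.float64(3.3), False), (75.0, np.float64(2.3), False), (76.0, np.float64(-0.2), False), (77.0, np.float64(-0.4), False), (78.0, np.float64(1.2), False), (79.0, np.float64(3.3), False), (80.0, np.float64(3.9), False), (81.0, np.float64(3.3), False), (82.0, np.float64(2.5), False), (83.0, np.float64(2.9), False), (84.0, np.float64(3.4), False), (85.0, np.float64(3.5), False), (86.0, np.float64(3.5), False), (87.0, np.float64(4.0), False), (88.0, np.float64(2.9), False), (89.0, np.float64(2.6), False), (90.0, np.float64(2.6), False), (91.0, np.float64(4.1), False), (92.0, np.float64(2.8), False), (93.0, np.float64(3.8), False), (94.0, np.float64(3.7), False), (95.0, np.float64(5.5), False), (96.0, np.float64(6.3), False), (97.0, np.float64(8.2), False), (98.0, np.float64(7.5), False), (99.0, np.float64(5.9), False), (100.0, np.float64(3.8), False)]
36.3833 [567.1396228    7.74421262  30.00590044]
```

The log shows the first click (7.8 to 3.2 N near 72) and the second (8.2 to 3.8 N near 98). I'll press gently to feel the solid stop, then back off and look.

Run:
```python
from h import *
e=np.array([np.cos(.0497),np.sin(.0497)])
p=np.array(sensors.current_eef_pos()[:2])
for i in range(1,5):
    g=manip.move_l([*(p+e*i),30],velocity=8,guard=6); f=-(sensors.current_contact_force()[:2]@e)-.3; print(i,g,round(f,1))
    if g or f>9: break
q=np.array(sensors.current_eef_pos()[:2])
manip.move_l([*(q-e*25),30],velocity=25); manip.move_l([*(q-e*60),30],velocity=100); manip.move_l([*(q-e*60),180],velocity=150); manip.dwell(.3)
c=snap('top','fin'); w=snap('wrist','finw'); print(sensors.current_time())
a=cv2.resize(c['img'][170:250,270:380],(440,320),interpolation=cv2.INTER_CUBIC)
b=cv2.resize(w['img'][150:390,200:440],(320,320),interpolation=cv2.INTER_CUBIC)
cv2.imwrite('pics/c6.png',np.hstack([a,b])[:,:,::-1])
```

```text
1 False 3.2
2 False 2.7
3 False -0.9
4 False -0.1
40.6667
```

View pics/c6.png

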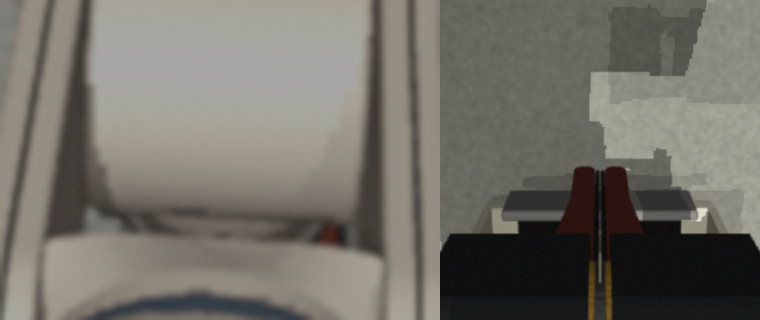

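The wrist crop shows the tray well in (plate at tile (600,205)). I'll check its distance numerically.

Run:
```python
from h import *
w=load('finw'); e=np.array([np.cos(.0497),np.sin(.0497)]); f0=np.array([536.2,6.2])-57.5*e
for n,c,us in(('now',w,(258,268,355,375)),('ref pA',load('pA'),(280,300,340,400))):
    for u in us:
        vs=range(285,322) if n=='now' else range(170,196)
        r=[at_r(c,u,v) for v in vs]; s=[((p[:2]-f0)@e,p[2]) for p in r if p[2]>46 and p[2]<55]
        if s: s=np.array(s); print(n,u,len(s),'plate top from %.1f to %.1f z %.1f'%(s[:,0].min(),s[:,0].max(),np.median(s[:,1])))
```

```text
now 258 11 plate top from 104.1 to 111.8 z 50.6
now 268 10 plate top from 103.8 to 111.1 z 51.0
now 355 10 plate top from 104.4 to 111.4 z 51.0
now 375 11 plate top from 104.0 to 111.8 z 51.0
ref pA 280 12 plate top from -0.0 to 7.1 z 51.7
ref pA 300 13 plate top from 0.0 to 8.1 z 51.4
ref pA 340 12 plate top from 0.4 to 8.1 z 51.6
ref pA 400 13 plate top from -0.0 to 7.9 z 51.0
```

The tray stays about 26 mm inside its start position with nothing touching it, so it is latched on the second catch. I'll check the key height and hand in.

Run:
```python
from h import *
s=snap('side','fs')
z=[at_r(s,u,v)[2] for u in range(281,288) for v in range(240,246)]; print('key z',np.median(z),np.max(z))
w=snap('wrist','fw2'); e=np.array([np.cos(.0497),np.sin(.0497)]); f0=np.array([536.2,6.2])-57.5*e
print([min((at_r(w,u,v)[:2]-f0)@e for v in range(285,322) if 46<at_r(w,u,v)[2]<55).round(1) for u in(268,355)],sensors.current_contact_force())
if np.median(z)>89.5: print(job_done(),sensors.current_time())
```

```text
key z 91.90478914055552 93.71418304688439
[np.float64(103.3), np.float64(104.5)] [-0.47355578 -0.79019776 -0.93540537]
the job is handed in; nothing more can be done
the job is handed in; nothing more can be done
```

The job is handed in: the tray is holding on its second catch about 26 mm further in than at the start, the key is up, and the drive was flat and centred in the pocket before the push, though I couldn't see it again afterwards.

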